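# Sweep the blue mosaic discs through the gate

## Task

Tidy up the mosaic discs: with the fingertips, sweep the three blue discs, one at a time and in any order, across the tray and through the gap in the black fence so that each drops into the slot behind it. Only push them along the tray floor, do not pick them up or lift them over the fence. Leave the amber disc, the paint pots and everything else where they are.

Things in the scene. Friction and masses are not known exactly. Their poses are not given: they have to be found in the camera images.
- tray: Grey tray with white sorting floor, fixed on the table (place and yaw vary), 257 mm along x, 320 mm along y. Origin at table height beneath the sorting floor; x points across the floor to the gate and slot, z up. Floor 50 mm above the table, from x = -140 to +60 mm and y = -155 to +155 mm; side and back rims 14 mm above it. Slot behind the fence.
- gate (a point): Middle of the gate at the fence's near face, at sorting floor level (tray x = 60 mm, y = 0), tray axes. The black fence is 6 mm thick (tray x = 60 to 66 mm), 18 mm above the floor, across the whole tray but for this one gap, 40 mm wide. The floor ends at this face; a disc tips into the slot by itself once its centre has passed it.
- slot (a point): Middle of the mouth of the slot, at sorting floor level, 21 mm beyond the gate point; tray axes. The slot is an open well right behind the gate, tray x = 60 to 102 mm, y = -32 to +32 mm, 45 mm deep below the sorting floor.
- blue1: Blue glass mosaic disc, 28 mm across, 8 mm thick, 13 g nominal, lying flat on the tray's sorting floor at the start. Origin at the centre of its underside. All three blue discs are alike.
- blue2: Blue glass mosaic disc, 28 mm across, 8 mm thick, 13 g nominal, lying flat on the tray's sorting floor at the start. Origin at the centre of its underside. All three blue discs are alike.
- blue3: Blue glass mosaic disc, 28 mm across, 8 mm thick, 13 g nominal, lying flat on the tray's sorting floor at the start. Origin at the centre of its underside. All three blue discs are alike.
- amber: Amber (orange) glass mosaic disc of the same size, 28 mm across and 8 mm thick, lying among the blue ones on the sorting floor. The four discs lie spread in a fan in front of the gate, about 60 mm apart and 115 to 145 mm from it, shuffled. Origin at the centre of its underside.
- pot_yellow: Yellow paint pot with a white cap, 29 mm across, 36 mm tall, standing in a corner beside the fence of the tray. Bystander. Origin at the centre of its underside.
- pot_magenta: Magenta paint pot with a white cap, 29 mm across, 36 mm tall, standing in a corner beside the fence of the tray. Bystander. Origin at the centre of its underside.
- tape: Roll of cream masking tape lying flat on the table beside the tray, 96 mm across, 25 mm high. Bystander. Origin at the centre of its underside.
- paint_tube: White and magenta paint tube with a black cap lying on the table beside the tray, about 115 mm long, 40 mm wide, 19 mm high. Bystander. Origin under its middle, x along the tube.
- spray: Spray bottle, 68 mm across, 182 mm tall, on the table well to the left (+y). Bystander. Origin at the centre of its underside.
- tumbler: Pink drinking tumbler, 80 mm across, 171 mm tall, on the table well to the right (-y). Bystander. Origin at the centre of its underside.

How it is judged:
On the way, in this order (a step that is already met when the one before it is completed fails the run):
1. a first blue disc has dropped into the slot (((z of blue1 in the frame of tray below 0.04 m and x of blue1 in the frame of tray between 0.055 and 0.11 m and y of blue1 in the frame of tray between -0.04 and 0.04 m) or (z of blue2 in the frame of tray below 0.04 m and x of blue2 in the frame of tray between 0.055 and 0.11 m and y of blue2 in the frame of tray between -0.04 and 0.04 m) or (z of blue3 in the frame of tray below 0.04 m and x of blue3 in the frame of tray between 0.055 and 0.11 m and y of blue3 in the frame of tray between -0.04 and 0.04 m))), for 0.1 s.
2. a second blue disc has dropped into the slot ((((z of blue1 in the frame of tray below 0.04 m and x of blue1 in the frame of tray between 0.055 and 0.11 m and y of blue1 in the frame of tray between -0.04 and 0.04 m) and (z of blue2 in the frame of tray below 0.04 m and x of blue2 in the frame of tray between 0.055 and 0.11 m and y of blue2 in the frame of tray between -0.04 and 0.04 m)) or ((z of blue1 in the frame of tray below 0.04 m and x of blue1 in the frame of tray between 0.055 and 0.11 m and y of blue1 in the frame of tray between -0.04 and 0.04 m) and (z of blue3 in the frame of tray below 0.04 m and x of blue3 in the frame of tray between 0.055 and 0.11 m and y of blue3 in the frame of tray between -0.04 and 0.04 m)) or ((z of blue2 in the frame of tray below 0.04 m and x of blue2 in the frame of tray between 0.055 and 0.11 m and y of blue2 in the frame of tray between -0.04 and 0.04 m) and (z of blue3 in the frame of tray below 0.04 m and x of blue3 in the frame of tray between 0.055 and 0.11 m and y of blue3 in the frame of tray between -0.04 and 0.04 m)))), for 0.1 s.
3. the third blue disc has dropped into the slot (z of each of blue1, blue2, blue3 in the frame of tray below 0.04 m and x of blue1 in the frame of tray between 0.055 and 0.11 m and y of blue1 in the frame of tray between -0.04 and 0.04 m and x of blue2 in the frame of tray between 0.055 and 0.11 m and y of blue2 in the frame of tray between -0.04 and 0.04 m and x of blue3 in the frame of tray between 0.055 and 0.11 m and y of blue3 in the frame of tray between -0.04 and 0.04 m), for 0.1 s.
At the end, for the whole second after the job is handed in: All three blue discs lie at rest in the slot (undersides at least 10 mm below the sorting floor, within the slot's outline); the amber disc is still on the sorting floor and it and every bystander are within 20 mm of where they started (all of step 3 and linear speed of each of blue1, blue2, blue3 below 0.03 m/s and z of amber in the frame of tray above 0.045 m and distance of each of amber, pot_yellow, pot_magenta, tape, paint_tube, spray, tumbler from where it was at the start of the episode below 0.02 m); the robot touches nothing.
It fails at once if a blue disc is lifted more than 16 mm off the sorting floor (z of any of blue1, blue2, blue3 in the frame of tray above 0.066 m).
It fails at once if the amber disc is shifted by more than 20 mm (distance of amber from where it was at the start of the episode above 0.02 m).
It fails at once if a paint pot is shifted by more than 20 mm (distance of any of pot_yellow, pot_magenta from where it was at the start of the episode above 0.02 m).
It fails at once if the tape roll, paint tube, spray bottle or tumbler is shifted by more than 20 mm (distance of any of tape, paint_tube, spray, tumbler from where it was at the start of the episode above 0.02 m).
It also fails if it takes over 67 s, if anything falls off the work surface, if the arm or the gripper's body presses on something with over 40 N, if the wrist force passes 120 N, or if a joint passes its speed limit or range.

## Robot

A 7-joint arm with a two-finger parallel gripper is mounted at the origin on the work surface. World frame = base frame: x ahead of the robot, y to its left, z up, the work surface at z = 0. Lengths are in m, angles in rad, forces in N, time in s.
With the tool pointing down it reaches from about 0.425 to 0.975 m from the base axis. Payload 16.7 kg.
Tool frame: the origin (TCP) lies on the centre line of the jaws, within the pads' length; the fingertips stand 8 mm ahead of it and the grasp point (between the pads) lies 11 mm behind it; z points along the fingers, y is the line along which they close (so a half turn about z gives the same grasp; the last joint's range is limited). The gripper opens to 85 mm and grips with 20 to 120 N. Pads are 22 mm wide; open, the fingers measure 114 mm over their backs; the gripper's body (76 mm by 85 mm) begins 54 mm behind the grasp point. The pads swing forward as they close: fully open they stand 13 mm farther back than shut.
Start: joints at [-1.26, 0.426, 0.074, 1.606, -0.034, 1.111, -0.067], TCP at [0.3, 0.605, 0.239] pointing down, gripper open.
Joint ranges: [-2.85, 2.85], [-0.5, 2.14], [-1.23, 1.37], [0.21, 2.46], [-1.02, 4.16], [0.16, 2.05], [-2.73, 2.73]. Speed limits (rad/s): [1.89, 1.89, 2.39, 2.39, 3.01, 3.01, 3.01].

## Interface

Orientations are given as a rotation vector (axis times angle).
In Python, from cell import manip gives the robot as it stands.
- The arm moves only by the tool send_rows, never from a script. Its argument "deltas" is a list of rows, each an object with "claw": the closure, from -1 (fully open) to 1 (shut), so that 0 is half open; "dp": the shift along the world's x, y, z in mm, a list of three; "yaw": the turn about the world's z in degrees. A call has 1 to 5 rows; each row shifts and turns the commanded pose from where the row before left it; what a row does not reach is not made up. A row lasts 1/8 s, in which the tool goes at most 62.5 mm and 10.7 degrees, less where a joint would pass 70% of its speed; a pose out of reach is approached as far as the arm can. A call with a gripper value outside its range is refused whole. The fingers move at their own pace and stop on an object; the grip force is fixed at half the most. Time passes only in rows, so rows that do not move let the fingers close. It gives the time, the measured TCP pose, the force, the opening and the grip force at its end, in the units of the state.
- manip.observe(): the state, without advancing time (a new reading comes with each control period).
- manip.get_image(name): name is "scene" or "top"; returns the picture (420x560x3 uint8, blue, green, red); there is no depth.
- manip.camera_info(name): a dict with "fx", "fy", "cx", "cy" (pixels), "xyz" and "rotation" of the camera in the world. Camera axes: x right, y down, z forward; pixel columns grow to the right and rows downward; lengths in m; the calibration is good to about 2 mm. A picture is of the moment at which its call begins. camera_info takes no time and is no camera call.
- manip.close_job(): hands the job in; it is judged then, once.
The state is a dict: "time_s": time; "joint_positions": joint angles; "qvel": joint speeds; "effort": joint torques, N m; "eef_pos": TCP position; "eef_rot": TCP orientation; "wrist_force": force on the tool from outside, world axes, zero at the start; "moment": the same for the moment, N m; "grip_width": opening from 0.0 (shut) to 1.0 (fully open); "gripper_force": force on a finger pad.
Only numpy, scipy, OpenCV 4.12 (cv2) and the standard library are available. Lean on these libraries where they do the work, as an engineer would, in place of code of your own. Each camera call takes 0.05 s, during which the arm holds its last target. There are 200 camera calls.

## Working session

There is one attempt and no reset: what is moved stays moved. The work goes in short steps, Python scripts to look and compute and a tool call to move; the robot and the scene stay as the last step left them, time stands still between calls to the robot, and variables do not carry over. Pictures are saved under pics/ and viewed, at most 11 in all, crops included, and the job is handed in when it is done.

Besides the shell and the picture viewer there is one more tool, called after "Emit:" as a command line: name --argument value ..., lists and objects as JSON in quotes. send_rows: Moves the arm, as the interface text tells. Its arguments: {"type":"object","properties":{"deltas":{"type":"array"}},"required":["deltas"]}

```bash
mkdir -p pics; python3 - <<'E'
from cell import manip
import cv2
for n in("top","scene"):
    cv2.imwrite(f"pics/{n}0.png",manip.get_image(n)); print(manip.camera_info(n))
print(manip.observe())
E
```

```text
{'fx': 480.78440029544004, 'fy': 480.78440029544004, 'cx': 285.89012922878885, 'cy': 213.36442693730746, 'xyz': array([ 0.47837101, -0.00261434,  1.37784912]), 'rotation': array([-2.17282066,  2.22036776, -0.03822962])}
{'fx': 392.3385710144015, 'fy': 392.3385710144015, 'cx': 277.9427945868656, 'cy': 209.42387844894006, 'xyz': array([1.20663425, 0.58622109, 0.72585699]), 'rotation': array([-1.04584543, -2.29094048,  1.14132772])}
{'time_s': 0.1, 'joint_positions': array([-1.25949207,  0.4266661 ,  0.07383706,  1.6065498 , -0.03412503,
        1.11084766, -0.06710068]), 'qvel': array([-0.00070013, -0.00171924, -0.00159668, -0.00135048, -0.00031184,
       -0.00034778, -0.00091851]), 'effort': array([ 9.41321778e-03, -9.51531529e+01,  3.77237588e+00, -4.64401960e+01,
        1.97375205e-02,  6.40506667e-03,  3.25426896e-06]), 'eef_pos': array([0.29999083, 0.60424967, 0.23867939]), 'eef_rot': array([-7.17436184e-01, -3.05834760e+00,  1.87212743e-03]), 'wrist_force': array([-0.42347063,  0.27324247,  0.35352537]), 'moment': array([ 0.02216588,  0.04533613, -0.01237911]), 'gripper_force': 0.0, 'grip_width': 0.9977729630044891}
```

View pics/top0.png

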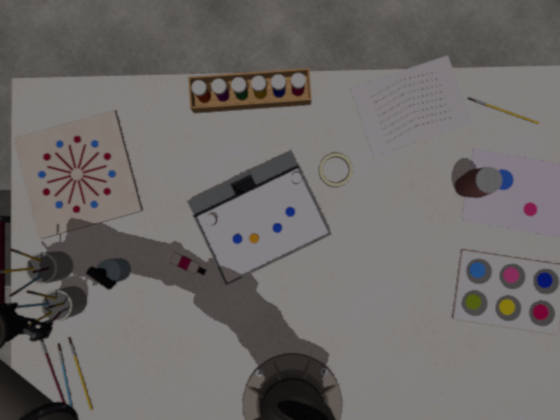

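View pics/scene0.png

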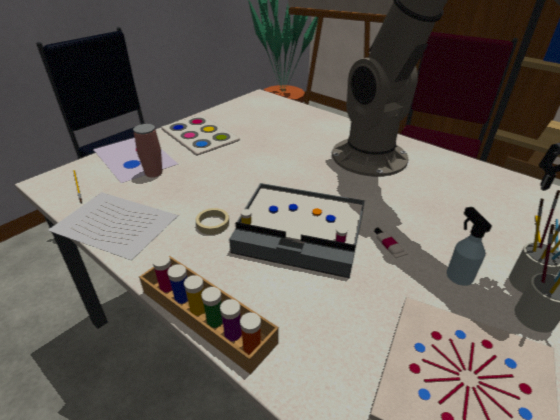

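The top view shows the blue discs near (237,239), (277,228) and (290,212), the amber one at (254,238), and the gate at about (247,190). Next I'll enlarge this area.

```bash
cat > h.py <<'E'
import numpy as np,cv2
from cell import manip
from scipy.spatial.transform import Rotation as R
def pix2w(uv,z,n="top"):
    c=manip.camera_info(n); uv=np.atleast_2d(np.float64(uv))
    d=np.c_[(uv[:,0]-c['cx'])/c['fx'],(uv[:,1]-c['cy'])/c['fy'],np.ones(len(uv))]@R.from_rotvec(c['rotation']).as_matrix().T
    return (c['xyz']+d*((z-c['xyz'][2])/d[:,2])[:,None])[:,:2]
def crop(im,name,x0=185,y0=145,w=150,h=140,k=4):
    cv2.imwrite(f"pics/{name}.png",cv2.convertScaleAbs(cv2.resize(im[y0:y0+h,x0:x0+w],None,fx=k,fy=k,interpolation=cv2.INTER_CUBIC),alpha=1.4))
def discs(im):
    hsv=cv2.cvtColor(im,cv2.COLOR_BGR2HSV); out={}
    for nm,lo,hi in(("blue",(100,150,60),(125,255,255)),("amber",(8,150,100),(25,255,255))):
        m=cv2.inRange(hsv,lo,hi); m[:145]=0;m[290:]=0;m[:,:185]=0;m[:,335:]=0
        n,_,s,c=cv2.connectedComponentsWithStats(m)
        out[nm]=[(c[i].round(1),s[i,4]) for i in range(1,n) if s[i,4]>15]
    return out
E
python3 - <<'E'
from h import *
im=manip.get_image("top"); crop(im,"c1")
for k,v in discs(im).items():
    for c,a in v: print(k,c,a,pix2w(c,.058))
E
```

```text
blue [289.8 211.3] 51 [[ 0.53931795 -0.00463268]]
blue [276.8 227.4] 52 [[0.49587078 0.03200451]]
blue [236.8 238.4] 53 [[0.46807443 0.14237557]]
amber [253.6 237.9] 55 [[0.46845671 0.0962393 ]]
```

View pics/c1.png

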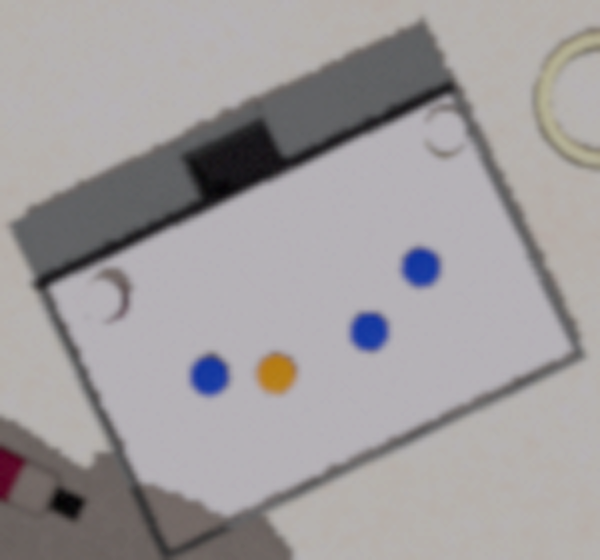

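The enlarged crop gives these points (crop px): rim/fence corners at (40,285), (455,88), (581,353) and (168,553), slot at (235,160), pots at (110,297) and (447,130). I'll fit the tray frame to them.

```bash
cat >> h.py <<'E'
# tray fit from crop corner readings (fence ends far face x=66,z=.068 ; rear rim corners z=.064)
P=np.array([(40,285),(455,88),(581,353),(168,553)])/4+np.array([184.6,144.6])
W=np.r_[pix2w(P[:2],.066),pix2w(P[2:],.064)]
th=np.arctan2(*((W[0]-W[1]+W[3]-W[2])*[-1,1]))  # y-axis direction -> yaw
E
python3 - <<'E'
from h import *
print(W.round(4)); 
for a,b in((0,1),(1,2),(2,3),(3,0)): print(np.linalg.norm(W[a]-W[b]))
yv=(W[0]-W[1]+W[3]-W[2]); a=np.arctan2(-yv[0],yv[1]); xv=(W[0]-W[3]+W[1]-W[2]); a2=np.arctan2(xv[1],xv[0]); print(np.degrees([a,a2]))
from scipy.optimize import least_squares
L=np.array([(64,160),(64,-160),(-145,-160),(-145,160)])/1e3
rot=lambda t:np.array([[np.cos(t),-np.sin(t)],[np.sin(t),np.cos(t)]])
r=least_squares(lambda p:(L@rot(p[0]).T+p[1:]-W).ravel(),[a,.5,.1]); print(r.x,(r.fun*1e3).round(1))
t=r.x; S=lambda uv,z:((pix2w(np.array(uv)/4+np.array([184.6,144.6]),z)-t[1:])@rot(t[0])*1e3).round(1)
print("slot corners",S([(185,155),(265,120),(285,160),(205,200)],.05))
print("fence nearface mid",S([(330,150),(130,243)],.068))
print("deck corners",S([(12,225),(425,20)],.06))
for c in[(289.8,211.3),(276.8,227.4),(236.8,238.4),(253.6,237.9)]: print("disc",((pix2w(c,.058)-t[1:])@rot(t[0])*1e3).round(1))
E
```

```text
[[ 0.5322  0.2559]
 [ 0.6611 -0.0307]
 [ 0.4778 -0.1126]
 [ 0.3479  0.1716]]
0.3142815556462315
0.20073511661143936
0.31243298994076035
0.20263137174331855
[24.38852458 24.33067377]
[0.42536124 0.54164197 0.08774682] [ 1.7  4.   4.9 -0.9 -2.2 -5.2 -4.4  2.1]
slot corners [[100.8  30.5]
 [ 98.8 -30. ]
 [ 67.6 -30.5]
 [ 66.5  31.4]]
fence nearface mid [[ 58.3 -61.6]
 [ 59.9  89. ]]
deck corners [[ 107.2  157.9]
 [ 112.1 -159.4]]
disc [[-40.2 -83.2]]
disc [[-64.7 -31.9]]
disc [[-44.5  80.1]]
disc [[-63.2  37.9]]
```

```bash
cat >> h.py <<'E'
A,O=0.42536,np.array([.54164,.08775])
rot=lambda t:np.array([[np.cos(t),-np.sin(t)],[np.sin(t),np.cos(t)]])
t2w=lambda p:O+rot(A)@(np.array(p)/1e3)
def tray(uv,z=.058): return (pix2w(uv,z)-O)@rot(A)*1e3
def plan(d,stage=(30,0),off=23.7,clear=13,end=68):
    """waypoints in world mm / heading deg, plus difference to the present pose"""
    d=np.array(d,float);s=np.array(stage,float);u=(s-d)/np.linalg.norm(s-d);h=np.degrees(np.arctan2(u[1],u[0])+A);h0=np.degrees(A)
    ob=manip.observe();x=R.from_rotvec(ob['eef_rot']).as_matrix()[:,0]
    last=np.r_[ob['eef_pos'][:2]*1e3,(np.degrees(np.arctan2(x[1],x[0]))+180)%180]
    if last[2]>90 and h<60: last[2]-=180
    print("now",last.round(1),"z",ob['eef_pos'][2],"grip",ob['grip_width'])
    for n,p,hh in(("descend",d-u*(off+clear),h),("stage",s-u*off,h),("mid",s-rot(np.radians((h-h0)/2))@[off,0],(h+h0)/2),("turned",s-[off,0],h0),("end",[end-off,0],h0),("back",[10,0],h0)):
        w=np.r_[t2w(p)*1e3,hh]; print(n,w.round(1),"delta",(w-last).round(1)); last=w
E
python3 - <<'E'
from h import *
plan((-44.5,80.1))
E
```

```text
now [300.  604.3 -26.4] z 0.2387772684148227 grip 1.000437478645796
descend [434.2 156.5 -22.7] delta [ 134.2 -447.8    3.7]
stage [547.1 109.3 -22.7] delta [112.9 -47.2   0. ]
mid [545.3  99.8   0.8] delta [-1.8 -9.5 23.5]
turned [547.4  90.3  24.4] delta [ 2.1 -9.4 23.5]
end [582.  106.   24.4] delta [34.6 15.7  0. ]
back [550.7  91.9  24.4] delta [-31.2 -14.2   0. ]
```

Emit:
send_rows --deltas '[{"claw": 0.7,"dp": [13,-45,0],"yaw": 0},{"claw": 0.7,"dp": [14,-45,0],"yaw": 0},{"claw": 0.7,"dp": [13,-45,0],"yaw": 0},{"claw": 0.7,"dp": [14,-45,0],"yaw": 0},{"claw": 0.7,"dp": [13,-45,0],"yaw": 0}]'

```text
time_s: 0.78
eef_pos: [0.3674, 0.3779, 0.2392]
eef_rot: [-0.718, -3.058, 0.0]
wrist_force: [1.1, 0.1, -0.2]
grip_width: 0.15
gripper_force: 0.0
```

Emit:
send_rows --deltas '[{"claw": 0.7,"dp": [14,-45,0],"yaw": 0},{"claw": 0.7,"dp": [13,-45,-20],"yaw": 0},{"claw": 0.7,"dp": [14,-45,-40],"yaw": 1.7},{"claw": 0.7,"dp": [13,-44,-40],"yaw": 2},{"claw": 0.7,"dp": [13,-44,-30],"yaw": 0}]'

```text
time_s: 1.4
eef_pos: [0.434, 0.155, 0.1081]
eef_rot: [-0.617, -3.08, 0.001]
wrist_force: [0.8, 0.7, 0.1]
grip_width: 0.153
gripper_force: 0.0
```

```bash
python3 - <<'E'
from h import *
plan((-44.5,80.1))
E
```

```text
now [434.  155.  -22.7] z 0.10805484574955146 grip 0.15271389974898103
descend [434.2 156.5 -22.7] delta [ 0.2  1.5 -0.1]
stage [547.1 109.3 -22.7] delta [112.9 -47.2   0. ]
mid [545.3  99.8   0.8] delta [-1.8 -9.5 23.5]
turned [547.4  90.3  24.4] delta [ 2.1 -9.4 23.5]
end [582.  106.   24.4] delta [34.6 15.7  0. ]
back [550.7  91.9  24.4] delta [-31.2 -14.2   0. ]
```

Emit:
send_rows --deltas '[{"claw": 0.7,"dp": [0,1.5,-20],"yaw": 0},{"claw": 0.7,"dp": [0,0,-20],"yaw": 0},{"claw": 0.7,"dp": [0,0,-5],"yaw": 0},{"claw": 0.7,"dp": [0,0,-1],"yaw": 0},{"claw": 0.7,"dp": [0,0,0],"yaw": 0}]'

```text
time_s: 2.02
eef_pos: [0.4344, 0.1583, 0.0639]
eef_rot: [0.618, 3.08, 0.001]
wrist_force: [0.3, -0.2, 0.1]
grip_width: 0.149
gripper_force: 0.0
```

```bash
python3 - <<'E'
from h import *
im=manip.get_image("scene"); crop(im,"s1",225,170,160,110,5)
E
```

```text
(no output)
```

View pics/s1.png

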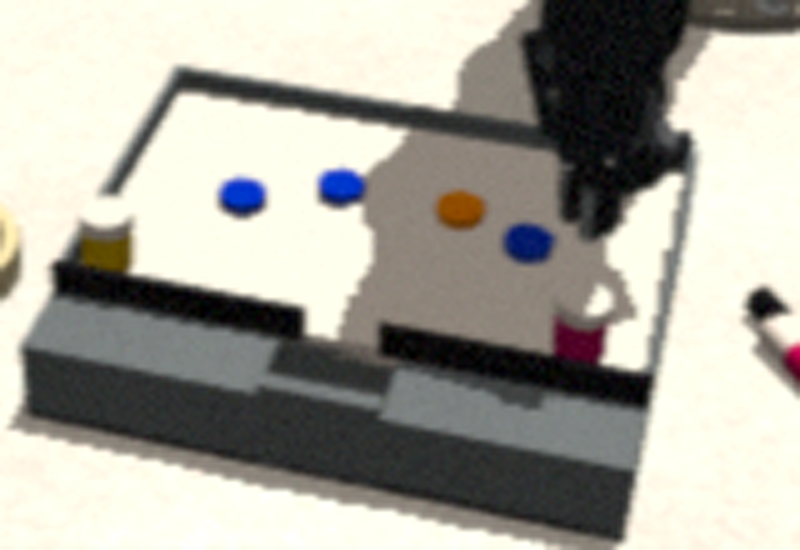

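The scene crop shows both fingertips low behind the left blue disc, with the disc at (528,243), the fingers at (590,230) and the gate gap at x from 305 to 380 px. Next is the push.

Emit:
send_rows --deltas '[{"claw": 0.7,"dp": [8,-5,-2],"yaw": 0},{"claw": 0.7,"dp": [10,-4.2,0],"yaw": 0},{"claw": 0.7,"dp": [10,-4.2,0],"yaw": 0},{"claw": 0.7,"dp": [10,-4.2,0],"yaw": 0},{"claw": 0.7,"dp": [10,-4.2,0],"yaw": 0}]'

```text
time_s: 2.7
eef_pos: [0.4829, 0.1359, 0.0613]
eef_rot: [-0.619, -3.08, 0.0]
wrist_force: [0.1, 0.0, -0.1]
grip_width: 0.148
gripper_force: 0.1
```

```bash
python3 - <<'E'
from h import *
im=manip.get_image("scene"); crop(im,"s2",225,170,160,110,5)
plan((-44.5,80.1))
E
```

```text
now [484.2 135.4 -22.8] z 0.06142005303086727 grip 0.14961539203536783
descend [434.2 156.5 -22.7] delta [-50.   21.1   0.1]
stage [547.1 109.3 -22.7] delta [112.9 -47.2   0. ]
mid [545.3  99.8   0.8] delta [-1.8 -9.5 23.5]
turned [547.4  90.3  24.4] delta [ 2.1 -9.4 23.5]
end [582.  106.   24.4] delta [34.6 15.7  0. ]
back [550.7  91.9  24.4] delta [-31.2 -14.2   0. ]
```

View pics/s2.png

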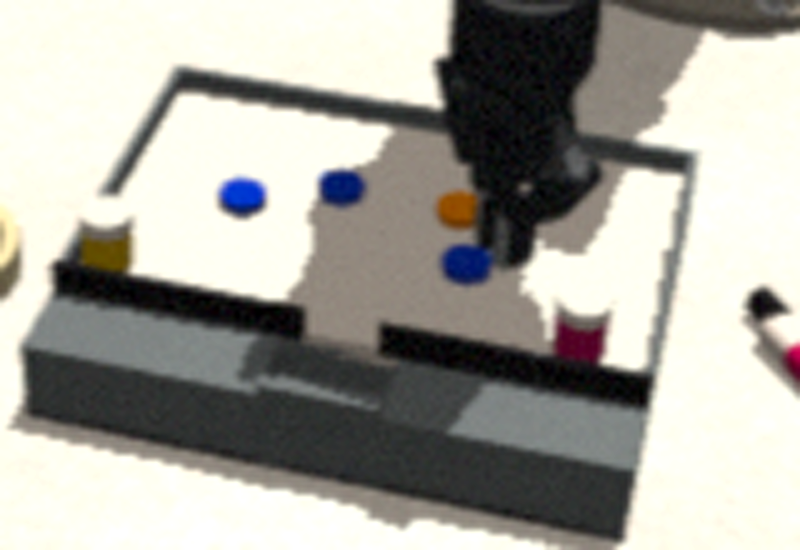

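The crop shows the disc at (466,264) nested between the fingertips, and the amber disc at (458,209) has not moved. I'll go on to the staging point and turn there.

Emit:
send_rows --deltas '[{"claw": 0.7,"dp": [12,-5,0],"yaw": 0},{"claw": 0.7,"dp": [12,-5,0],"yaw": 0},{"claw": 0.7,"dp": [13,-5.4,0],"yaw": 0},{"claw": 0.7,"dp": [13,-5.4,0],"yaw": 0},{"claw": 0.7,"dp": [13,-5.3,0],"yaw": 0}]'

```text
time_s: 3.38
eef_pos: [0.5461, 0.1097, 0.0613]
eef_rot: [-0.619, -3.08, 0.0]
wrist_force: [-1.2, 0.1, -0.3]
grip_width: 0.15
gripper_force: 0.0
```

Emit:
send_rows --deltas '[{"claw": 0.7,"dp": [0,-2.4,0],"yaw": 5.9},{"claw": 0.7,"dp": [-0.6,-2.4,0],"yaw": 5.9},{"claw": 0.7,"dp": [-0.3,-2.4,0],"yaw": 5.9},{"claw": 0.7,"dp": [-0.1,-2.4,0],"yaw": 5.9},{"claw": 0.7,"dp": [0.1,-2.4,0],"yaw": 5.9}]'

```text
time_s: 4.0
eef_pos: [0.5447, 0.0978, 0.0613]
eef_rot: [0.191, -3.136, 0.0]
wrist_force: [-0.2, 0.2, -0.1]
grip_width: 0.15
gripper_force: 0.0
```

Emit:
send_rows --deltas '[{"claw": 0.7,"dp": [0.4,-2.4,0],"yaw": 5.9},{"claw": 0.7,"dp": [0.6,-2.3,0],"yaw": 5.9},{"claw": 0.7,"dp": [0.9,-2.2,0],"yaw": 5.9},{"claw": 0.7,"dp": [0,0,0],"yaw": 0}]'

```text
time_s: 4.5
eef_pos: [0.5466, 0.0908, 0.0613]
eef_rot: [-0.665, 3.07, 0.0]
wrist_force: [-0.5, 1.0, -0.1]
grip_width: 0.153
gripper_force: 0.0
```

```bash
python3 - <<'E'
from h import *
im=manip.get_image("scene"); crop(im,"s3",225,170,160,110,5)
plan((-44.5,80.1))
E
```

```text
now [546.4  90.9  24.3] z 0.06124871203574847 grip 0.1473383009819561
descend [434.2 156.5 -22.7] delta [-112.2   65.6  -47. ]
stage [547.1 109.3 -22.7] delta [112.9 -47.2   0. ]
mid [545.3  99.8   0.8] delta [-1.8 -9.5 23.5]
turned [547.4  90.3  24.4] delta [ 2.1 -9.4 23.5]
end [582.  106.   24.4] delta [34.6 15.7  0. ]
back [550.7  91.9  24.4] delta [-31.2 -14.2   0. ]
```

View pics/s3.png

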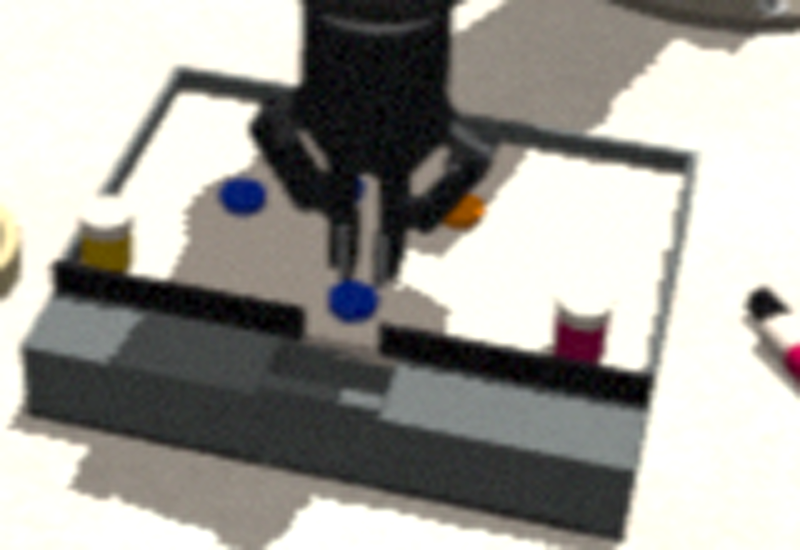

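The disc sits at (352,300), in line with the gap centred near (342,345) within about 2 mm. I'll push it through.

Emit:
send_rows --deltas '[{"claw": 0.7,"dp": [6,2.6,0],"yaw": 0},{"claw": 0.7,"dp": [6,2.6,0],"yaw": 0},{"claw": 0.7,"dp": [6,2.6,0],"yaw": 0},{"claw": 0.7,"dp": [6,2.6,0],"yaw": 0},{"claw": 0.7,"dp": [6,2.6,0],"yaw": 0}]'

```text
time_s: 5.18
eef_pos: [0.5766, 0.1045, 0.0613]
eef_rot: [0.666, -3.07, 0.0]
wrist_force: [0.6, 1.1, -0.8]
grip_width: 0.15
gripper_force: 0.0
```

Emit:
send_rows --deltas '[{"claw": 0.7,"dp": [5,2.2,0],"yaw": 0},{"claw": 0.7,"dp": [0,0,0],"yaw": 0},{"claw": 0.7,"dp": [-15,-7,0],"yaw": 0},{"claw": 0.7,"dp": [-20,-9,10],"yaw": 0},{"claw": 0.7,"dp": [-20,-9,40],"yaw": 0}]'

```text
time_s: 5.8
eef_pos: [0.523, 0.0803, 0.11]
eef_rot: [0.665, -3.066, 0.001]
wrist_force: [0.9, -0.1, 0.4]
grip_width: 0.148
gripper_force: 0.0
```

```bash
python3 - <<'E'
from h import *
im=manip.get_image("scene"); crop(im,"s4",225,170,160,110,5)
im=manip.get_image("top"); 
for k,v in discs(im).items():
    for c,a in v: print(k,c,a,tray(c))
plan((-64.7,-31.9))
E
```

```text
blue [289.7 211.4] 49 [[-40.36593265 -82.82556456]]
now [524.9  80.   24.4] z 0.11425779061748244 grip 0.14875525947443718
descend [469.   7.  43.] delta [-55.9 -73.1  18.6]
stage [551.6  84.   43. ] delta [82.6 77.   0. ]
mid [549.2  87.   33.7] delta [-2.4  3.  -9.3]
turned [547.4  90.3  24.4] delta [-1.9  3.4 -9.3]
end [582.  106.   24.4] delta [34.6 15.7  0. ]
back [550.7  91.9  24.4] delta [-31.2 -14.2   0. ]
```

View pics/s4.png

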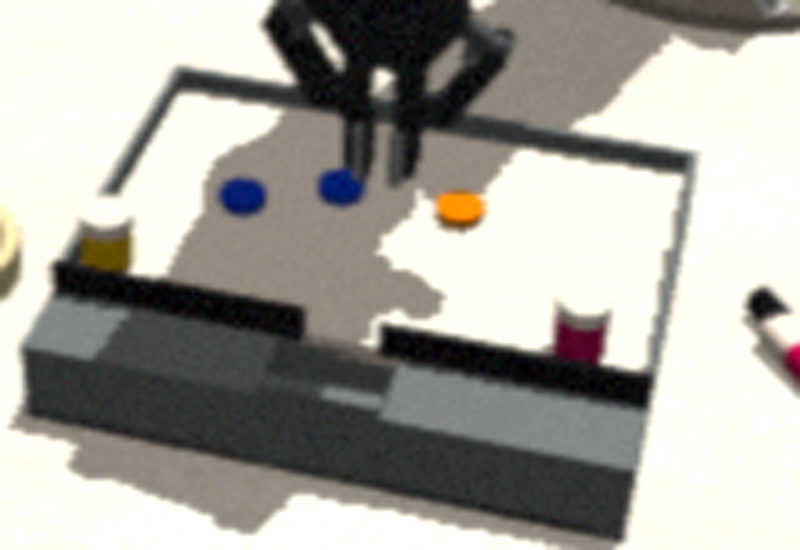

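The first disc is no longer on the floor, so it is in the slot. Amber at (460,208) and both remaining blues at (242,196) and (341,187) have not moved. Next is the middle disc.

Emit:
send_rows --deltas '[{"claw": 0.7,"dp": [-19,-25,0],"yaw": 6.2},{"claw": 0.7,"dp": [-19,-24,0],"yaw": 6.2},{"claw": 0.7,"dp": [-18,-24,0],"yaw": 6.2},{"claw": 0.7,"dp": [0,0,-20],"yaw": 0},{"claw": 0.7,"dp": [0,0,-20],"yaw": 0}]'

```text
time_s: 6.52
eef_pos: [0.4692, 0.0077, 0.0709]
eef_rot: [-1.152, 2.922, -0.0]
wrist_force: [1.1, -1.0, -0.1]
grip_width: 0.15
gripper_force: 0.0
```

Emit:
send_rows --deltas '[{"claw": 0.7,"dp": [0,0,-7],"yaw": 0},{"claw": 0.7,"dp": [0,0,-2],"yaw": 0},{"claw": 0.7,"dp": [0,0,0],"yaw": 0}]'

```text
time_s: 6.9
eef_pos: [0.4702, 0.0085, 0.0626]
eef_rot: [-1.154, 2.922, -0.0]
wrist_force: [0.8, -0.1, 1.8]
grip_width: 0.148
gripper_force: 0.0
```

```bash
python3 - <<'E'
from h import *
plan((-64.7,-31.9))
E
```

```text
now [470.2   8.5  43.1] z 0.0626322616734603 grip 0.14759144317246378
descend [469.   7.  43.] delta [-1.2 -1.5 -0.1]
stage [551.6  84.   43. ] delta [82.6 77.   0. ]
mid [549.2  87.   33.7] delta [-2.4  3.  -9.3]
turned [547.4  90.3  24.4] delta [-1.9  3.4 -9.3]
end [582.  106.   24.4] delta [34.6 15.7  0. ]
back [550.7  91.9  24.4] delta [-31.2 -14.2   0. ]
```

Emit:
send_rows --deltas '[{"claw": 0.7,"dp": [8,7.4,0],"yaw": 0},{"claw": 0.7,"dp": [8,7.4,0],"yaw": 0},{"claw": 0.7,"dp": [8,7.4,0],"yaw": 0},{"claw": 0.7,"dp": [8,7.4,0],"yaw": 0},{"claw": 0.7,"dp": [8,7.4,0],"yaw": 0}]'

```text
time_s: 7.52
eef_pos: [0.5107, 0.0461, 0.0623]
eef_rot: [1.154, -2.922, 0.0]
wrist_force: [0.1, -0.3, 0.2]
grip_width: 0.15
gripper_force: 0.1
```

Emit:
send_rows --deltas '[{"claw": 0.7,"dp": [8,7.4,0],"yaw": 0},{"claw": 0.7,"dp": [8,7.4,0],"yaw": 0},{"claw": 0.7,"dp": [8,7.4,0],"yaw": 0},{"claw": 0.7,"dp": [8,7.4,0],"yaw": 0},{"claw": 0.7,"dp": [8,7.4,0],"yaw": 0}]'

```text
time_s: 8.15
eef_pos: [0.5507, 0.0829, 0.0623]
eef_rot: [1.154, -2.922, 0.0]
wrist_force: [0.1, 0.4, 0.8]
grip_width: 0.146
gripper_force: 0.1
```

Emit:
send_rows --deltas '[{"claw": 0.7,"dp": [0,3,0],"yaw": -4.7},{"claw": 0.7,"dp": [-1.1,1.6,0],"yaw": -4.7},{"claw": 0.7,"dp": [-1,1.6,0],"yaw": -4.7},{"claw": 0.7,"dp": [-1,1.7,0],"yaw": -4.6},{"claw": 0.7,"dp": [0,0,0],"yaw": 0}]'

```text
time_s: 8.78
eef_pos: [0.5472, 0.0908, 0.0623]
eef_rot: [-0.665, 3.07, -0.0]
wrist_force: [0.2, 0.0, 0.8]
grip_width: 0.146
gripper_force: 0.0
```

```bash
python3 - <<'E'
from h import *
im=manip.get_image("scene"); crop(im,"s5",225,170,160,110,5)
plan((-64.7,-31.9))
E
```

```text
now [547.2  90.7  24.5] z 0.062303289704567555 grip 0.150894339465621
descend [469.   7.  43.] delta [-78.2 -83.7  18.5]
stage [551.6  84.   43. ] delta [82.6 77.   0. ]
mid [549.2  87.   33.7] delta [-2.4  3.  -9.3]
turned [547.4  90.3  24.4] delta [-1.9  3.4 -9.3]
end [582.  106.   24.4] delta [34.6 15.7  0. ]
back [550.7  91.9  24.4] delta [-31.2 -14.2   0. ]
```

View pics/s5.png

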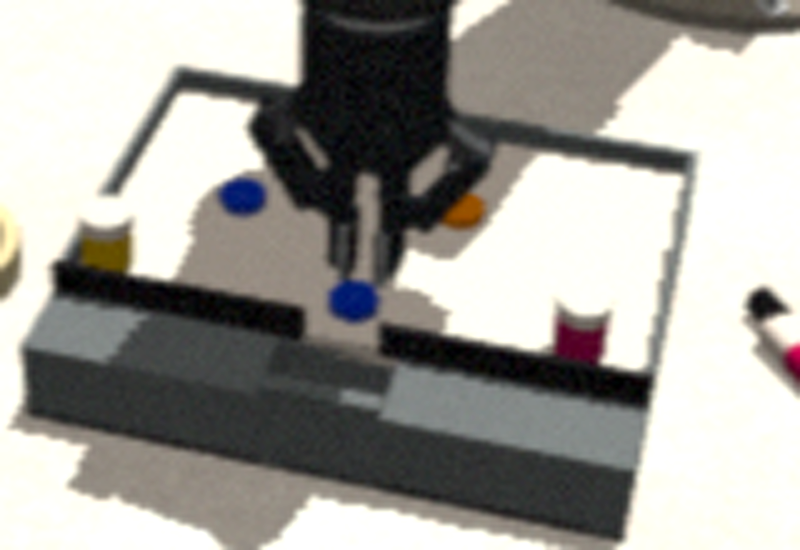

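The second disc is at (352,300), the same place as the first one was before its final push. I'll repeat that push.

Emit:
send_rows --deltas '[{"claw": 0.7,"dp": [6,2.6,0],"yaw": 0},{"claw": 0.7,"dp": [6,2.6,0],"yaw": 0},{"claw": 0.7,"dp": [6,2.6,0],"yaw": 0},{"claw": 0.7,"dp": [6,2.6,0],"yaw": 0},{"claw": 0.7,"dp": [6,2.6,0],"yaw": 0}]'

```text
time_s: 9.45
eef_pos: [0.5775, 0.1035, 0.0623]
eef_rot: [0.664, -3.071, 0.0]
wrist_force: [0.2, 0.2, 0.0]
grip_width: 0.148
gripper_force: 0.0
```

Emit:
send_rows --deltas '[{"claw": 0.7,"dp": [5,2.2,0],"yaw": 0},{"claw": 0.7,"dp": [0,0,0],"yaw": 0},{"claw": 0.7,"dp": [-15,-7,0],"yaw": 0},{"claw": 0.7,"dp": [-20,-9,10],"yaw": 0},{"claw": 0.7,"dp": [-20,-9,40],"yaw": 0}]'

```text
time_s: 10.07
eef_pos: [0.524, 0.0794, 0.1111]
eef_rot: [0.663, -3.066, 0.001]
wrist_force: [0.6, -0.0, 0.4]
grip_width: 0.145
gripper_force: 0.0
```

```bash
python3 - <<'E'
from h import *
im=manip.get_image("scene"); crop(im,"s6",225,170,160,110,5)
print(discs(manip.get_image("top")))
plan((-40.3,-83))
E
```

```text
{'blue': [(array([242.1, 182.1]), np.int32(27)), (array([289.7, 211.4]), np.int32(50))], 'amber': []}
now [525.8  79.1  24.3] z 0.11524905727460974 grip 0.15268640089652646
descend [529.1 -39.8  74.1] delta [   3.3 -118.9   49.8]
stage [562.5  77.3  74.1] delta [ 33.3 117.1   0. ]
mid [553.5  82.2  49.2] delta [ -9.    4.8 -24.9]
turned [547.4  90.3  24.4] delta [ -6.1   8.2 -24.9]
end [582.  106.   24.4] delta [34.6 15.7  0. ]
back [550.7  91.9  24.4] delta [-31.2 -14.2   0. ]
```

View pics/s6.png

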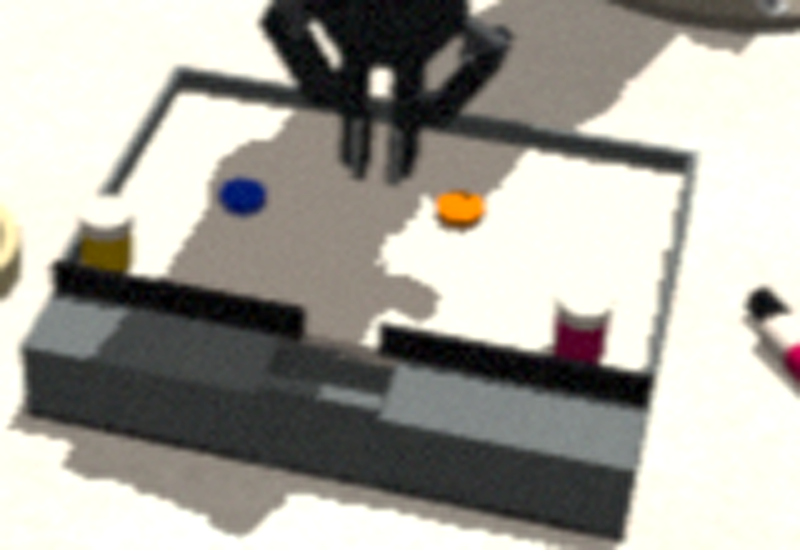

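The second disc is in the slot too; the top view sees blue at (242,182). Now the third disc, at (242,196) in the scene crop.

Emit:
send_rows --deltas '[{"claw": 0.7,"dp": [1,-24,0],"yaw": 10},{"claw": 0.7,"dp": [1,-24,0],"yaw": 10},{"claw": 0.7,"dp": [1,-24,0],"yaw": 10},{"claw": 0.7,"dp": [0,-24,0],"yaw": 10},{"claw": 0.7,"dp": [0,-23,0],"yaw": 9.8}]'

```text
time_s: 10.8
eef_pos: [0.5289, -0.0391, 0.1119]
eef_rot: [1.897, -2.503, 0.0]
wrist_force: [0.2, -0.2, -0.8]
grip_width: 0.148
gripper_force: 0.0
```

Emit:
send_rows --deltas '[{"claw": 0.7,"dp": [0,0,-20],"yaw": 0},{"claw": 0.7,"dp": [0,0,-20],"yaw": 0},{"claw": 0.7,"dp": [0,0,-7],"yaw": 0},{"claw": 0.7,"dp": [0,0,-3],"yaw": 0},{"claw": 0.7,"dp": [0,0,0],"yaw": 0}]'

```text
time_s: 11.42
eef_pos: [0.5301, -0.0383, 0.0626]
eef_rot: [-1.895, 2.505, -0.001]
wrist_force: [0.4, -0.0, -0.2]
grip_width: 0.15
gripper_force: 0.0
```

```bash
python3 - <<'E'
from h import *
plan((-40.3,-83))
E
```

```text
now [530.1 -38.3  74.2] z 0.0626298844125922 grip 0.1501296707619047
descend [529.1 -39.8  74.1] delta [-1.  -1.5 -0.1]
stage [562.5  77.3  74.1] delta [ 33.3 117.1   0. ]
mid [553.5  82.2  49.2] delta [ -9.    4.8 -24.9]
turned [547.4  90.3  24.4] delta [ -6.1   8.2 -24.9]
end [582.  106.   24.4] delta [34.6 15.7  0. ]
back [550.7  91.9  24.4] delta [-31.2 -14.2   0. ]
```

Emit:
send_rows --deltas '[{"claw": 0.7,"dp": [3.2,11.5,0],"yaw": 0},{"claw": 0.7,"dp": [3.2,11.5,0],"yaw": 0},{"claw": 0.7,"dp": [3.2,11.5,0],"yaw": 0},{"claw": 0.7,"dp": [3.2,11.5,0],"yaw": 0},{"claw": 0.7,"dp": [3.2,11.5,0],"yaw": 0}]'

```text
time_s: 12.05
eef_pos: [0.5463, 0.02, 0.0623]
eef_rot: [-1.895, 2.506, -0.0]
wrist_force: [-0.1, -0.5, -0.5]
grip_width: 0.152
gripper_force: 0.1
```

Emit:
send_rows --deltas '[{"claw": 0.7,"dp": [3.2,11.5,0],"yaw": 0},{"claw": 0.7,"dp": [3.2,11.5,0],"yaw": 0},{"claw": 0.7,"dp": [3.2,11.5,0],"yaw": 0},{"claw": 0.7,"dp": [3.2,11.5,0],"yaw": 0},{"claw": 0.7,"dp": [3.2,11.5,0],"yaw": 0}]'

```text
time_s: 12.68
eef_pos: [0.5623, 0.0773, 0.0623]
eef_rot: [-1.895, 2.506, -0.0]
wrist_force: [-0.2, 0.5, -0.1]
grip_width: 0.152
gripper_force: 0.1
```

Emit:
send_rows --deltas '[{"claw": 0.7,"dp": [-2.4,0.8,0],"yaw": -6.2},{"claw": 0.7,"dp": [-2.3,1.1,0],"yaw": -6.2},{"claw": 0.7,"dp": [-2.2,1.4,0],"yaw": -6.2},{"claw": 0.7,"dp": [-2,1.6,0],"yaw": -6.3},{"claw": 0.7,"dp": [-1.8,1.8,0],"yaw": -6.2}]'

```text
time_s: 13.3
eef_pos: [0.5513, 0.0837, 0.0623]
eef_rot: [1.149, -2.924, 0.0]
wrist_force: [0.3, 0.1, 1.3]
grip_width: 0.152
gripper_force: 0.0
```

Emit:
send_rows --deltas '[{"claw": 0.7,"dp": [-1.7,2,0],"yaw": -6.2},{"claw": 0.7,"dp": [-1.4,2.1,0],"yaw": -6.2},{"claw": 0.7,"dp": [-1.2,2.3,0],"yaw": -6.3},{"claw": 0.7,"dp": [0,0,0],"yaw": 0}]'

```text
time_s: 13.8
eef_pos: [0.5471, 0.0903, 0.0623]
eef_rot: [0.666, -3.07, 0.0]
wrist_force: [-0.3, 0.8, -0.2]
grip_width: 0.151
gripper_force: 0.0
```

```bash
python3 - <<'E'
from h import *
im=manip.get_image("scene"); crop(im,"s7",225,170,160,110,5)
plan((-40.3,-83))
E
```

```text
now [547.1  90.1  24.6] z 0.06230942128949368 grip 0.14988846503741576
descend [529.1 -39.8  74.1] delta [ -18.  -129.9   49.5]
stage [562.5  77.3  74.1] delta [ 33.3 117.1   0. ]
mid [553.5  82.2  49.2] delta [ -9.    4.8 -24.9]
turned [547.4  90.3  24.4] delta [ -6.1   8.2 -24.9]
end [582.  106.   24.4] delta [34.6 15.7  0. ]
back [550.7  91.9  24.4] delta [-31.2 -14.2   0. ]
```

View pics/s7.png

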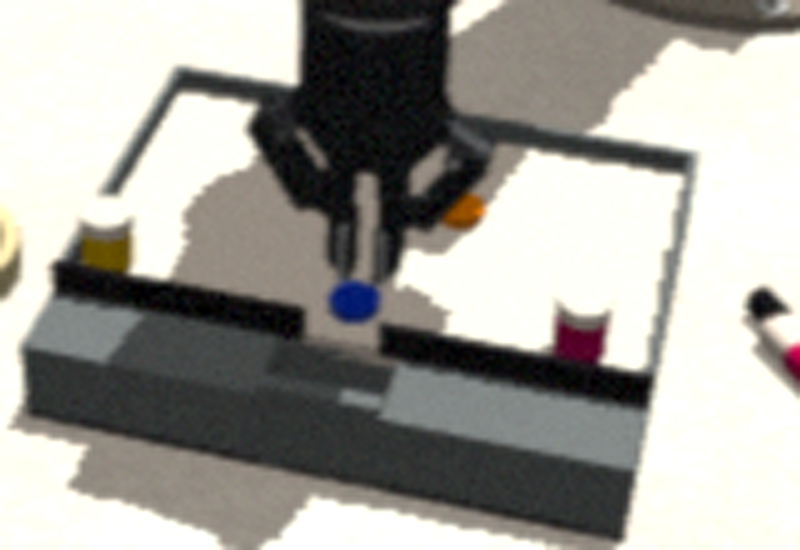

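The third disc is at (353,300), lined up the same way. I'll push it, then raise the arm clear.

Emit:
send_rows --deltas '[{"claw": 0.7,"dp": [6,2.6,0],"yaw": 0},{"claw": 0.7,"dp": [6,2.6,0],"yaw": 0},{"claw": 0.7,"dp": [6,2.6,0],"yaw": 0},{"claw": 0.7,"dp": [6,2.6,0],"yaw": 0},{"claw": 0.7,"dp": [6,2.6,0],"yaw": 0}]'

```text
time_s: 14.48
eef_pos: [0.5775, 0.1028, 0.0623]
eef_rot: [0.664, -3.071, 0.0]
wrist_force: [0.4, 0.6, 0.1]
grip_width: 0.148
gripper_force: 0.0
```

Emit:
send_rows --deltas '[{"claw": 0.7,"dp": [5,2.2,0],"yaw": 0},{"claw": 0.7,"dp": [0,0,0],"yaw": 0},{"claw": 0.7,"dp": [-15,-7,0],"yaw": 0},{"claw": 0.7,"dp": [-20,-9,10],"yaw": 0},{"claw": 0.7,"dp": [-20,-9,40],"yaw": 0}]'

```text
time_s: 15.1
eef_pos: [0.5239, 0.0787, 0.111]
eef_rot: [0.663, -3.066, 0.001]
wrist_force: [0.6, -0.9, 0.9]
grip_width: 0.153
gripper_force: 0.0
```

Emit:
send_rows --deltas '[{"claw": 0.7,"dp": [-10,-40,50],"yaw": 0},{"claw": 0.7,"dp": [-10,-40,40],"yaw": 0},{"claw": 0.7,"dp": [0,-50,0],"yaw": 0},{"claw": 0.7,"dp": [0,-50,0],"yaw": 0},{"claw": 0.7,"dp": [0,0,0],"yaw": 0}]'

```text
time_s: 15.72
eef_pos: [0.5056, -0.1028, 0.2005]
eef_rot: [0.655, -3.072, 0.001]
wrist_force: [0.3, 0.8, -1.2]
grip_width: 0.145
gripper_force: 0.0
```

```bash
python3 - <<'E'
from h import *
im=manip.get_image("top"); crop(im,"t8")
for k,v in discs(im).items():
    for c,a in v: print(k,c,a,tray(c,.03 if k=='blue' else .058))
E
```

```text
blue [244.5 185.7] 115 [[8.10958055e+01 3.71012746e-03]]
amber [253.7 237.9] 54 [[-63.2774333   37.68428377]]
```

View pics/t8.png

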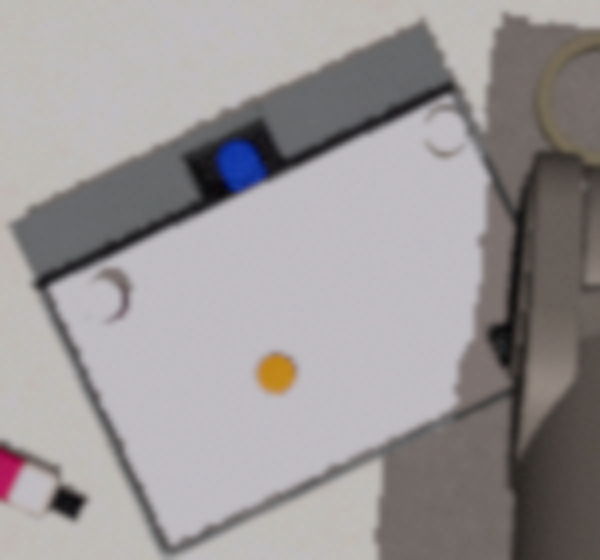

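All three blue discs lie in the slot at about (240,165), and amber at (277,373) and the pots are where they started. I'll hand in the job.

```bash
python3 -c "
from cell import manip
print(manip.close_job())"
```

```text
the job is handed in; nothing more can be done
None
```

I swept all three blue discs through the gate into the slot; in the last picture the amber disc and both paint pots are where they started. I handed the job in at about 16 s, and no verdict was shown.

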